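Send a sample-rack shelf home into its notches and swing its keeper over it

ROBOT

A 6-joint arm with a two-finger parallel gripper is mounted at the origin on a cart in front of the work surface, level with it; the furniture and walls round the work are solid. World frame = base frame: x ahead of the robot, y to its left, z up, the work surface at z = 0. Lengths are in m, angles in rad, forces in N, time in s.
With the tool pointing down it reaches from about 0.35 to 0.925 m from the base axis. Payload 6.4 kg.
Tool frame: the origin (TCP) lies at the very end of the fingers, on their centre line; the grasp point (between the pads) lies 19 mm behind it (grip_depth is the distance from the TCP to the grasp point, in m); z points along the fingers, y is the line along which they close (so a half turn about z gives the same grasp; the last joint's range is limited). The gripper opens to 94 mm and grips with 3 to 60 N. Pads are 16 mm wide; open, the fingers measure 119 mm over their backs; the gripper's body (75 mm by 177 mm) begins 78 mm behind the grasp point.
Start: joints at [1.036, 0.245, 1.558, -0, 1.339, -0.174], TCP at [0.229, 0.608, 0.205] pointing down, gripper open.
Joint ranges: [-3.13, 3.13], [-1.02, 2.26], [0.13, 2.54], [-0.95, 4.09], [0.21, 2.88], [-2.74, 2.74]. Speed limits (rad/s): [2.57, 2.57, 3.14, 3.14, 3.14, 3.14].

INTERFACE

Orientations are given as a 3x3 rotation matrix whose columns are the frame's x, y, z axes.
In Python, from bench import * gives the robot as it stands.
- The arm moves only by the shell command python3 -m handwheel 'ROWS' [FORCE]. ROWS is JSON, a list of rows, each a list of 5 numbers: the shift along the tool's x, y, z scaled (see below), then the turn about the tool's z scaled (see below), then the opening, from 0 (shut) to 1 (fully open). A call has 1 to 8 rows; each row shifts and turns the commanded pose from where the row before left it, along the tool's axes as they then stand; what a row does not reach is not made up. The controller multiplies each number of a shift by 0.025 m and each number of a turn by 360 degrees. A row lasts 1/12 s, in which the tool goes at most 41.7 mm and 7.16 degrees, less where a joint would pass 70% of its speed; a pose out of reach is approached as far as the arm can. A call with a number of a shift or a turn outside -1 to 1 is refused whole. A call with a gripper value outside its range is refused whole. The fingers move at their own pace and stop on an object; FORCE is the grip in N (left out, the last holds). Time passes only in rows, so rows that do not move let the fingers close. It gives the time, the measured TCP pose, the force, the opening and the grip force at its end, in the units of the state.
- read_state(): the state, without advancing time (a new reading comes with each control period).
- read_camera(name): name is "scene" or "top" or "wrist"; returns the picture (480x640x3 uint8, red, green, blue); there is no depth.
- camera_params(name): a dict with "mtx" (3x3 intrinsics, pixels), "cam_to_world" (4x4, takes a point from camera to world coordinates). Camera axes: x right, y up, looking along -z (the intrinsics and any distortion apply to the point x, -y, -z); pixel columns grow to the right and rows downward; lengths in m; the calibration is good to about 2 mm. A picture is of the moment at which its call begins: read the wrist's pose just before it. camera_params takes no time and is no camera call; for the wrist camera it gives the pose at the moment of the call.
- job_done(): hands the job in; it is judged then, once.
The state is a dict: "time": time; "joint_positions": joint angles; "joint_velocities": joint speeds; "joint_torque": joint torques, N m; "eef_pos": TCP position; "ee_rot": TCP orientation; "force": force on the tool from outside, world axes, zero at the start; "torque": the same for the moment, N m; "grip_width": opening from 0.0 (shut) to 1.0 (fully open); "grasp_force": force on a finger pad.
Only numpy, scipy, OpenCV 4.12 (cv2) and the standard library are available. Lean on these libraries where they do the work, as an engineer would, in place of code of your own. Each camera call takes 0.05 s, during which the arm holds its last target. There are 200 camera calls.

TASK

The upper shelf board of the small steel sample rack has been left pulled forward, towards the robot. With the fingertips push it back along its rails until it drops into the locating notches, then swing the keeper on the right-hand rail all the way in over the board so that it cannot jump out again. Only push: do not lift the board, do not touch the glass dish of sample pans riding on it, which must stay on the board and upright, and leave the other things on the bench alone.

Things in the scene. Friction and masses are not known exactly. Their poses are not given: they have to be found in the camera images.
- rack: two-tier open bench rack of steel and grey-painted bar, fixed, 300 mm long, 195 mm wide (keeper aside), 145 mm high. Origin under its centre on the bench; x along the rails from the open front (robot side) to the back, y left, z up. The lower tier holds a fixed board, already home, with a white box on it
- rails (a point): midway between the upper rails, at the height of their ledges (135 mm above the bench; axes as the rack's). Ledges are 21 mm wide, between guide flanges 163 mm apart that rise 10 mm above them. Each ledge has two notches, 15 mm long, 5 mm deep, centred at x = -10 and +110 mm. End stops, 10 mm high, stand at x = +148 mm. All is open above
- home (a point): where the upper board's origin lies when the board is home: x = +50 mm of the rack, 130 mm above the bench (the board has up to 2 mm play in the notches)
- shelf: upper shelf board, loose, white plastic, 0.35 kg, 150 mm (x) x 160 mm (y) x 10 mm, with two cross battens below, 12 mm wide, 6 mm deep, at x = -60 and +60 mm. Origin: its centre, at the battens' underside; axes as the rack's; board top at z = +16 mm. Origin 135 mm above the bench while riding on the ledges, 130 mm at home. Starts 58 to 92 mm short of home
- shelf_front (a point): middle of the upper board's front edge (10 mm high face towards the robot), at half thickness: 75 mm in front of and 11 mm above its origin. The space before it, between the rails, is free for a fingertip to 40 mm below it all the way home. The board slides with 2 to 5 N, drops 5 mm at home and stops dead against the notch walls
- keeper (a joint): angle (rad) of the keeper, a flat steel finger 14 mm wide, 7 mm thick, on an upright pivot outside the right-hand (-y) upper rail; stays where left (about 1 N moves its pin). 0: points to the front (-x of rack), clear of the board; below 0: turned outwards; 1.57 (stop): points left (+y), across the board. Starts -0.4 to 0.05
- keeper_pin (a point): axis of the keeper's upright black finger pin, 53 mm from the pivot; 10 mm thick with a 13 mm head, standing from the keeper's top (154.5 mm above the bench) to 174.5 mm; this point is 163.5 mm above the bench
- keeper_pivot (a point): the keeper's pivot axis, at x = -10, y = -99 mm of the rack, at the height of the keeper's underside, 147.5 mm above the bench: 1.5 mm above the top of a board that is home, so a board still riding on the ledges blocks the keeper
- pan_dish: open glass dish with small aluminium pans, 60 mm across, 14 mm high, standing loose on the upper board, behind its middle; origin at the centre of its underside. Not to be touched
- vial_a: small labelled vial with black cap, 15 mm across, 54 mm high, standing to the right of the rack; bystander, origin at the centre of its underside
- vial_b: another such vial beside it; bystander
- bottle: brown glass bottle with black cap, 58 mm across, 130 mm high, standing to the left of the rack's front; bystander, origin at the centre of its underside
- tin: round white tin, 62 mm across, 30 mm high, to the right of the rack's front; bystander, origin at the centre of its underside

How it is judged:
On the way, in this order (a step that is already met when the one before it is completed fails the run):
1. the upper board has dropped into both pairs of notches (z of shelf in the frame of rack below 0.1318 m and x of shelf in the frame of rack between 0.046 and 0.054 m and angle between shelf's own z axis and vertical below 0.02 rad), for 0.2 s.
2. the keeper has been swung in over the board (value of joint keeper above 1.3 rad), for 0.1 s.
At the end, for the whole second after the job is handed in: the upper board lies level and at rest in its notches (origin less than 131.8 mm above the bench and within 4 mm of its home place along the rails), the keeper is swung in past 1.3 rad, and the dish stands upright on the board, its centre within 65 mm of the board's (all of step 1 and linear speed of each of shelf, pan_dish below 0.01 m/s and value of joint keeper above 1.3 rad and angle between pan_dish's own z axis and vertical below 0.1 rad and z of pan_dish in the frame of shelf between 0.013 and 0.02 m and horizontal distance between pan_dish and shelf below 0.065 m); the robot touches nothing.
It fails at once if the board is lifted off its rails (z of shelf in the frame of rack above 0.145 m).
It fails at once if the board is tipped (angle between shelf's own z axis and vertical above 0.12 rad).
It fails at once if the dish is touched (contact force between any of the fingers, the arm and pan_dish above 0.3 N).
It fails at once if the dish is lifted off or tipped (z of pan_dish in the frame of shelf above 0.03 m or angle between pan_dish's own z axis and vertical above 0.3 rad).
It fails at once if a bystander is disturbed (distance of any of vial_a, vial_b, bottle, tin from where it was at the start of the episode above 0.02 m).
It also fails if it takes over 51 s, if anything falls off the work surface, if the arm or the gripper's body presses on something with over 40 N, if the wrist force passes 120 N, or if a joint passes its speed limit or range.

## Working session

There is one attempt and no reset: what is moved stays moved. The work goes in short steps, Python scripts to look and compute and a shell command to move; the robot and the scene stay as the last step left them, time stands still between calls to the robot, and variables do not carry over. Pictures are saved under pics/ and viewed, at most 10 in all, crops included, and the job is handed in when it is done.

```bash
ls; mkdir -p pics
python3 - <<'E'
from bench import *
import cv2
s=read_state();print(s['time'],s['eef_pos'],s['ee_rot'],s['force'])
for n in('scene','top'):
    cv2.imwrite(f'pics/{n}0.png',read_camera(n)[:,:,::-1]);p=camera_params(n);print(n,p)
E
```

```text
pics
0.0 [0.22916218 0.607649   0.20439964] [[-9.35610311e-01  3.53033296e-01 -9.15064059e-04]
 [ 3.53034349e-01  9.35609067e-01 -1.55632963e-03]
 [ 3.06706052e-04 -1.77916709e-03 -9.99998370e-01]] [-0.84610401 -0.34661938 -0.44190533]
scene {'mtx': array([[437.46021745,   0.        , 318.53794704],
       [  0.        , 437.46021745, 236.53605728],
       [  0.        ,   0.        ,   1.        ]]), 'cam_to_world': array([[ 0.90318234,  0.27757657, -0.32743381,  0.21773077],
       [-0.429223  ,  0.59360471, -0.68073568, -0.5906089 ],
       [ 0.00540998,  0.75537057,  0.65527554,  0.68950366],
       [ 0.        ,  0.        ,  0.        ,  1.        ]])}
top {'mtx': array([[565.0631604 ,   0.        , 307.98520544],
       [  0.        , 565.0631604 , 241.92463886],
       [  0.        ,   0.        ,   1.        ]]), 'cam_to_world': array([[ 0.0027512 ,  0.99479715, -0.10183842,  0.38068796],
       [-0.99999317,  0.00298834,  0.00217617, -0.02851184],
       [ 0.00246917,  0.10183174,  0.99479857,  1.38604578],
       [ 0.        ,  0.        ,  0.        ,  1.        ]])}
```

View pics/scene0.png

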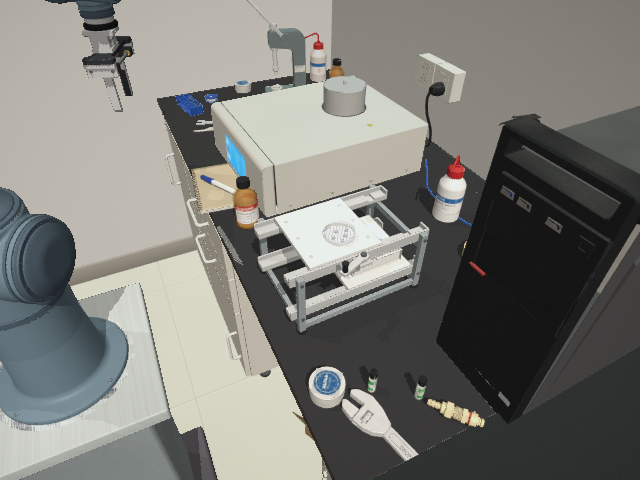

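View pics/top0.png

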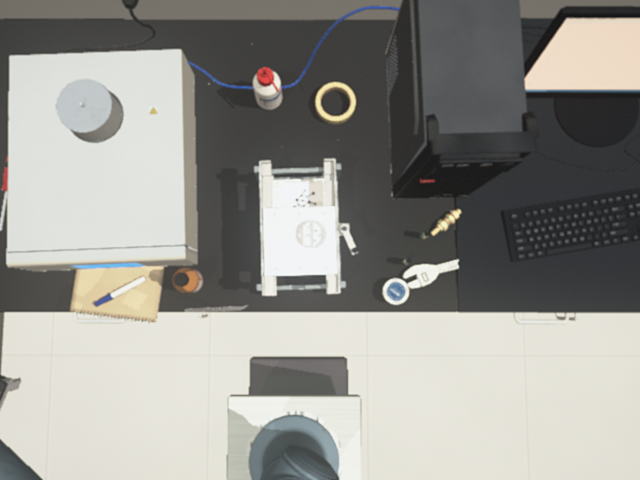

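The overview shows the rack near top pixel (300,228), the board's front edge near row 273 and the keeper pivot near (343,227), turned outwards. I'll enlarge this area to measure it.

Run:
```python
import cv2
a=cv2.imread('pics/top0.png')[150:300,245:370];b=cv2.imread('pics/scene0.png')[175:335,240:440]
cv2.imwrite('pics/c1.png',cv2.resize(a,None,fx=4,fy=4,interpolation=cv2.INTER_CUBIC))
cv2.imwrite('pics/c2.png',cv2.resize(b,None,fx=3.7,fy=3.7,interpolation=cv2.INTER_CUBIC))
```

```text
(no output)
```

View pics/c1.png

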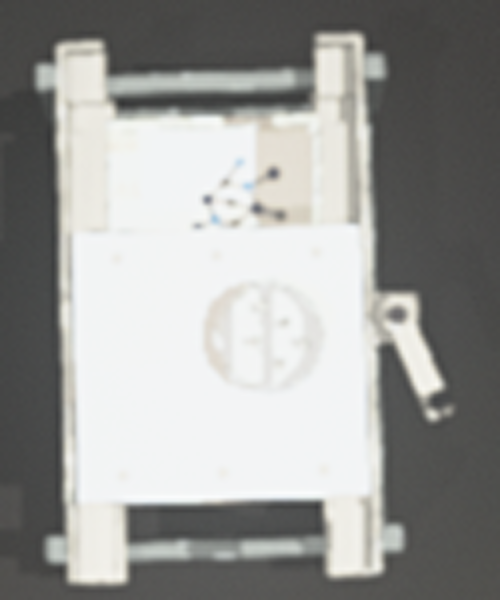

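View pics/c2.png

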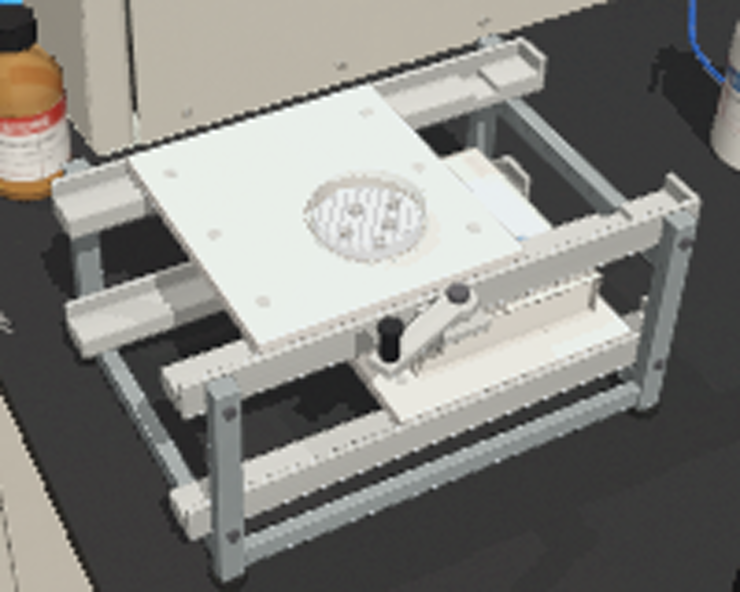

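Crop positions: board corners at (75,500), (367,496), (72,232) and (360,224). Keeper pivot is at (398,313) and the pin head at (438,403). In the scene crop the pin head is at (390,325) and the pivot at (460,292).

```bash
cat > h.py <<'E'
from bench import *
import numpy as np
def ray(n,u,v,z):
    p=camera_params(n);K=p['mtx'];T=p['cam_to_world']
    d=T[:3,:3]@np.array([(u-K[0,2])/K[0,0],-(v-K[1,2])/K[1,1],-1]);o=T[:3,3]
    return o+d*(z-o[2])/d[2]
E
python3 - <<'E'
from h import *
np.set_printoptions(precision=4,suppress=True)
t=lambda u,v,z:ray('top',245+(u+.5)/4-.5,150+(v+.5)/4-.5,z)
c=lambda u,v,z:ray('scene',240+(u+.5)/3.7-.5,175+(v+.5)/3.7-.5,z)
for n,u,v,z in[('FL',75,500,.151),('FR',367,496,.151),('BL',72,232,.151),('BR',360,224,.151),('piv',398,313,.158),('pin',438,403,.1745),
 ('railFL',68,583,.145),('railFR',383,574,.145),('railBL',57,42,.145),('railBR',362,33,.145)]:print(n,t(u,v,z))
print('scene')
for n,u,v,z in[('FL',130,158,.151),('FR',258,348,.151),('BL',373,87,.151),('BR',520,245,.151),('pin',390,325,.1745),('piv',460,291,.158)]:print(n,c(u,v,z))
E
```

```text
FL [0.435 0.066 0.151]
FR [ 0.4377 -0.0934  0.151 ]
BL [0.583  0.0693 0.151 ]
BR [ 0.588  -0.0899  0.151 ]
piv [ 0.5376 -0.1103  0.158 ]
pin [ 0.4867 -0.1305  0.1745]
railFL [0.39   0.0698 0.145 ]
railFR [ 0.3953 -0.1024  0.145 ]
railBL [0.6916 0.0793 0.145 ]
railBR [ 0.6974 -0.0916  0.145 ]
scene
FL [0.4333 0.0578 0.151 ]
FR [ 0.436  -0.1012  0.151 ]
BL [0.5809 0.06   0.151 ]
BR [ 0.5854 -0.0908  0.151 ]
pin [ 0.4869 -0.1346  0.1745]
piv [ 0.5369 -0.1137  0.158 ]
```

```bash
python3 -m handwheel '[[0,0,0,-0.0195,0.5],[0,0,0,-0.0195,0.5],[0,0,0,-0.0195,0.5],[0,0,0,-0.004,0.5],[0,0,0,0,0.5]]'
```

```text
time: 0.52
eef_pos: [0.2293, 0.6079, 0.2048]
ee_rot: [[-0.999, -0.032, -0.001], [-0.032, 0.999, -0.001], [0.001, -0.001, -1.0]]
force: [1.2, 0.8, 0.1]
grip_width: 0.685
grasp_force: 0.0
```

```bash
python3 -m handwheel '[[-0.24,-0.96,0,0,0.5],[-0.24,-0.96,0,0,0.5],[-0.24,-0.96,0,0,0.5],[-0.24,-0.96,0,0,0.5],[-0.24,-0.96,0,0,0.5],[-0.24,-0.96,0,0,0.5],[-0.24,-0.96,0,0,0.5],[-0.24,-0.96,0,0,0.5]]'
python3 -m handwheel '[[-0.24,-0.96,0,0,0.5],[-0.24,-0.96,0,0,0.5],[-0.24,-0.96,0,0,0.5],[-0.24,-0.96,0,0,0.5],[-0.24,-0.96,0,0,0.5],[-0.24,-0.96,0,0,0.5],[-0.24,-0.96,0,0,0.5],[0,0,0,0,0.5]]'
```

```text
time: 1.18
eef_pos: [0.2835, 0.4165, 0.2051]
ee_rot: [[-1.0, -0.031, -0.0], [-0.031, 1.0, -0.0], [0.0, -0.0, -1.0]]
force: [-0.2, -0.1, -0.1]
grip_width: 0.5
grasp_force: 0.0
time: 1.85
eef_pos: [0.3316, 0.2487, 0.2053]
ee_rot: [[-1.0, -0.027, 0.0], [-0.027, 1.0, -0.001], [-0.0, -0.001, -1.0]]
force: [0.2, 0.1, -0.0]
grip_width: 0.5
grasp_force: 0.0
```

```bash
python3 -m handwheel '[[-0.24,-0.96,0,0,0.5],[-0.24,-0.96,0,0,0.5],[-0.24,-0.96,0,0,0.5],[-0.24,-0.96,0,0,0.5],[-0.24,-0.96,0,0,0.5],[-0.24,-0.96,0,0,0.5],[-0.24,-0.96,0,0,0.5],[0,0,0,0,0.5]]'
python3 -m handwheel '[[-0.24,-0.96,0,0,0.5],[-0.24,-0.96,0,0,0.5],[-0.24,-0.96,0,0,0.5],[-0.24,-0.96,0,0,0.5],[0,0,0,0,0.5],[0,0,0,0,0.5]]'
```

```text
time: 2.52
eef_pos: [0.379, 0.0824, 0.2055]
ee_rot: [[-1.0, -0.027, 0.0], [-0.027, 1.0, -0.001], [-0.0, -0.001, -1.0]]
force: [0.6, 0.9, -0.6]
grip_width: 0.504
grasp_force: 0.0
time: 3.02
eef_pos: [0.4054, -0.0102, 0.2053]
ee_rot: [[-1.0, -0.03, -0.001], [-0.03, 1.0, 0.001], [0.001, 0.001, -1.0]]
force: [-0.3, 0.1, 0.2]
grip_width: 0.498
grasp_force: 0.0
```

```bash
python3 -m handwheel '[[0,-0.15,0.5,0,0.5],[0,0,0.5,0,0.5],[0,0,0.5,0,0.5],[0,0,0.5,0,0.5],[0,0,0.5,0,0.5],[0,0,0.5,0,0.5],[0,0,0,0,0.5],[0,0,0,0,0.5]]'
python3 - <<'E'
from h import *
import cv2
cv2.imwrite('pics/s1.png',cv2.resize(read_camera('scene')[150:340,200:440,::-1],None,fx=3,fy=3))
E
```

```text
time: 3.68
eef_pos: [0.4048, -0.0129, 0.13]
ee_rot: [[-0.999, -0.033, -0.002], [-0.033, 0.999, 0.001], [0.001, 0.001, -1.0]]
force: [0.5, -0.0, -0.0]
grip_width: 0.501
grasp_force: 0.0
```

View pics/s1.png

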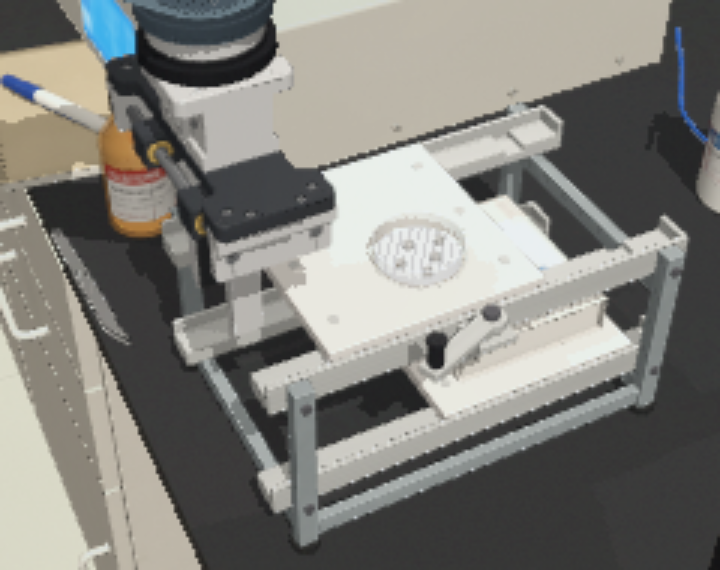

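The fingertips are in front of the board's front edge, around (265,310), between the rails and clear of them. Now I'll push.

```bash
python3 -m handwheel '[[-0.2,0,0,0,0.5],[-0.2,0,0,0,0.5],[-0.15,0,0,0,0.5],[-0.1,0,0,0,0.5],[-0.1,0,0,0,0.5],[-0.1,0,0,0,0.5],[-0.1,0,0,0,0.5],[-0.1,0,0,0,0.5]]'
python3 -m handwheel '[[-0.12,0,0,0,0.5],[-0.12,0,0,0,0.5],[-0.12,0,0,0,0.5],[-0.12,0,0,0,0.5],[-0.12,0,0,0,0.5],[-0.12,0,0,0,0.5],[-0.12,0,0,0,0.5],[-0.12,0,0,0,0.5]]'
```

```text
time: 4.4
eef_pos: [0.4314, -0.0135, 0.1304]
ee_rot: [[-0.999, -0.032, -0.002], [-0.032, 0.999, 0.0], [0.002, 0.0, -1.0]]
force: [-4.0, -0.1, 3.3]
grip_width: 0.497
grasp_force: 2.3
time: 5.07
eef_pos: [0.4559, -0.0127, 0.1304]
ee_rot: [[-0.999, -0.032, -0.0], [-0.032, 0.999, 0.0], [0.0, 0.0, -1.0]]
force: [-4.4, -0.1, 3.4]
grip_width: 0.503
grasp_force: 2.1
```

```bash
python3 -m handwheel '[[-0.12,0,0,0,0.5],[-0.12,0,0,0,0.5],[-0.12,0,0,0,0.5],[-0.12,0,0,0,0.5],[-0.12,0,0,0,0.5],[-0.12,0,0,0,0.5],[-0.12,0,0,0,0.5],[-0.12,0,0,0,0.5]]'
python3 -m handwheel '[[-0.12,0,0,0,0.5],[-0.12,0,0,0,0.5],[-0.12,0,0,0,0.5],[-0.12,0,0,0,0.5],[-0.08,0,0,0,0.5],[-0.08,0,0,0,0.5],[-0.08,0,0,0,0.5],[0,0,0,0,0.5]]'
```

```text
time: 5.73
eef_pos: [0.4799, -0.0119, 0.1304]
ee_rot: [[-0.999, -0.032, 0.0], [-0.032, 0.999, 0.0], [-0.0, 0.0, -1.0]]
force: [-2.7, 0.2, 2.2]
grip_width: 0.496
grasp_force: 1.9
time: 6.4
eef_pos: [0.4982, -0.0113, 0.1304]
ee_rot: [[-0.999, -0.032, 0.001], [-0.032, 0.999, 0.0], [-0.001, 0.0, -1.0]]
force: [-2.0, 0.3, -0.1]
grip_width: 0.498
grasp_force: 0.5
```

```bash
python3 -m handwheel '[[-0.04,0,0,0,0.5],[-0.04,0,0,0,0.5],[-0.04,0,0,0,0.5],[-0.04,0,0,0,0.5],[-0.04,0,0,0,0.5],[-0.04,0,0,0,0.5],[-0.04,0,0,0,0.5],[-0.04,0,0,0,0.5]]'
python3 -m handwheel '[[-0.04,0,0,0,0.5],[-0.04,0,0,0,0.5],[-0.04,0,0,0,0.5],[0,0,0,0,0.5]]'
```

```text
time: 7.07
eef_pos: [0.5057, -0.0111, 0.1304]
ee_rot: [[-0.999, -0.032, 0.0], [-0.032, 0.999, 0.0], [-0.0, 0.0, -1.0]]
force: [-3.1, -0.2, 1.2]
grip_width: 0.501
grasp_force: 1.4
time: 7.4
eef_pos: [0.5088, -0.011, 0.1304]
ee_rot: [[-0.999, -0.032, 0.0], [-0.032, 0.999, 0.0], [-0.0, 0.0, -1.0]]
force: [-2.4, -0.3, -0.0]
grip_width: 0.501
grasp_force: 0.9
```

```bash
python3 -m handwheel '[[-0.04,0,0,0,0.5],[-0.04,0,0,0,0.5],[0,0,0,0,0.5]]'
python3 -m handwheel '[[-0.04,0,0,0,0.5],[-0.04,0,0,0,0.5],[0,0,0,0,0.5]]'
```

```text
time: 7.65
eef_pos: [0.5095, -0.011, 0.1304]
ee_rot: [[-0.999, -0.032, -0.004], [-0.032, 0.999, -0.0], [0.004, 0.0, -1.0]]
force: [-6.8, -0.2, 5.7]
grip_width: 0.5
grasp_force: 3.8
time: 7.9
eef_pos: [0.5096, -0.011, 0.1305]
ee_rot: [[-0.999, -0.033, -0.009], [-0.033, 0.999, -0.0], [0.009, -0.0, -1.0]]
force: [-15.6, -1.3, 11.5]
grip_width: 0.5
grasp_force: 7.9
```

The board has stopped dead at TCP x = 0.5096, where 0.5105 was predicted. I'll back off, rise and check.

```bash
python3 -m handwheel '[[0.2,0,0,0,0.5],[0.4,0,0,0,0.2],[0.6,0,0,0,0],[0,0,-0.7,0,0],[0,0,-0.7,0,0],[0,0,-0.7,0,0],[0,0,-0.9,0,0],[0,0,0,0,0]]'
python3 - <<'E'
from h import *
import cv2
a=cv2.resize(read_camera('scene')[175:335,240:440,::-1],None,fx=3.7,fy=3.7,interpolation=cv2.INTER_CUBIC)
cv2.imwrite('pics/s2.png',a)
E
```

```text
time: 8.57
eef_pos: [0.4853, -0.0125, 0.2103]
ee_rot: [[-0.999, -0.032, 0.01], [-0.032, 0.999, -0.002], [-0.01, -0.003, -1.0]]
force: [1.2, 0.2, 0.7]
grip_width: 0.044
grasp_force: 0.0
```

View pics/s2.png

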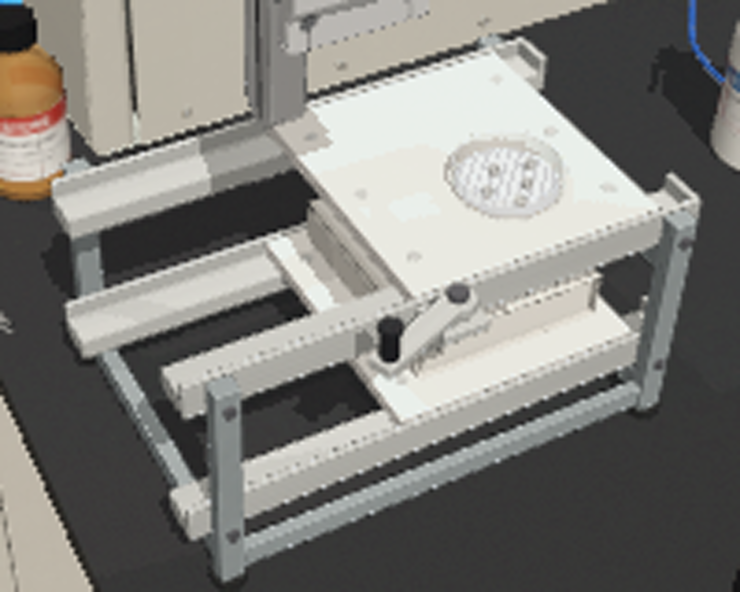

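The board is dropped and level, with its front-right corner near (405,298). The dish is still on it at (505,178). Next I'll check the board's position numerically and work out the keeper swing.

```bash
cat > swing.py <<'E'
from h import *
np.set_printoptions(precision=4,suppress=True)
Y=.031;P=np.array([.537,-.1115])
def R(a):return np.array([[np.cos(a),-np.sin(a)],[np.sin(a),np.cos(a)]])
def pt(q,d):  # keeper angle q, finger centre d behind the pin along the travel
    a=Y+np.pi-q; r=np.array([np.cos(a),np.sin(a)]);t=np.array([np.sin(a),-np.cos(a)])
    return P+.053*r-d*t, np.degrees(np.arctan2(t[1],t[0]))
E
python3 - <<'E'
from swing import *
c=lambda u,v,z:ray('scene',240+(u+.5)/3.7-.5,175+(v+.5)/3.7-.5,z)
for z in(.146,.151):print(z,c(405,298,z),c(645,205,z),c(495,52,z))
print('dish',c(505,178,.16))
s=read_state();print(s['joint_positions'],s['eef_pos'])
for q,d in[(-.38,.035),(-.38,.014),(-.1,.013),(.3,.013),(.7,.013),(1.1,.013),(1.57,.013)]:print(q,d,*pt(q,d))
E
```

```text
0.146 [ 0.5173 -0.0958  0.146 ] [ 0.6646 -0.0868  0.146 ] [0.6654 0.0668 0.146 ]
0.151 [ 0.5145 -0.1004  0.151 ] [ 0.6605 -0.0914  0.151 ] [0.6613 0.0607 0.151 ]
dish [ 0.5998 -0.0509  0.16  ]
[-0.26   -0.1612  1.9727  0.0003  1.3234 -1.8628] [ 0.4843 -0.0122  0.2079]
-0.38 0.035 [ 0.5024 -0.1648] 113.54856537987683
-0.38 0.014 [ 0.494  -0.1455] 113.54856537987683
-0.1 0.013 [ 0.4862 -0.1313] 97.5057471162138
0.3 0.013 [ 0.4825 -0.1099] 74.58743531098088
0.7 0.013 [ 0.4874 -0.0888] 51.66912350574794
1.1 0.013 [ 0.5001 -0.0713] 28.750811700514998
1.57 0.013 [ 0.5223 -0.0589] 1.8217953293663056
```

```bash
python3 -m handwheel '[[0,0,0,0.019,0],[0,0,0,0.019,0],[0,0,0,0.019,0],[0,0,0,0.019,0],[0,0,0,0.019,0],[0,0,0,0.019,0],[0,0,0,0.019,0],[0,0,0,0.019,0]]'
python3 -m handwheel '[[0,0,0,0.019,0],[0,0,0,0.019,0],[0,0,0,0,0],[0,0,0,0,0]]'
cat >> swing.py <<'E'
def go(q,d,z):
    s=read_state();T=np.array(s['ee_rot']);g,a=pt(q,d)
    D=T.T@(np.append(g,z)-s['eef_pos'])/.025
    x=np.degrees(np.arctan2(T[1,0],T[0,0]))
    print('units to go',D,'turn',(x-a)/360,'at',np.array(s['eef_pos']),'force',s['force'],'joints',s['joint_positions'])
E
python3 -c "from swing import *;go(-.38,.035,.208)"
```

```text
time: 9.28
eef_pos: [0.4819, -0.0116, 0.2037]
ee_rot: [[-0.599, 0.801, -0.001], [0.801, 0.599, 0.001], [0.001, -0.001, -1.0]]
force: [-0.3, -0.9, 0.1]
grip_width: 0.002
grasp_force: 0.0
time: 9.62
eef_pos: [0.4821, -0.0117, 0.2043]
ee_rot: [[-0.4, 0.916, -0.001], [0.916, 0.4, 0.0], [0.001, -0.001, -1.0]]
force: [0.3, -0.8, 0.2]
grip_width: 0.002
grasp_force: 0.0
units to go [-5.936  -1.7059 -0.1535] turn 0.00014563134245406672 at [ 0.4821 -0.0117  0.2043] force [ 0.2814 -0.843   0.1771] joints [-0.26   -0.1577  1.9765  0.0001  1.3241 -0.672 ]
```

```bash
python3 -m handwheel '[[-0.74,-0.21,0,0,0],[-0.74,-0.21,0,0,0],[-0.74,-0.21,0,0,0],[-0.74,-0.21,0,0,0],[-0.74,-0.21,0,0,0],[-0.74,-0.21,0,0,0],[-0.74,-0.21,0,0,0],[-0.74,-0.21,0,0,0]]'
python3 -m handwheel '[[0,0,0.4,0,0],[0,0,0.5,0,0],[0,0,0.5,0,0],[0,0,0.4,0,0],[0,0,0,0,0],[0,0,0,0,0]]'
python3 - <<'E'
from swing import *
go(-.38,.014,.159)
import cv2
a=cv2.resize(read_camera('scene')[175:335,240:440,::-1],None,fx=3.7,fy=3.7,interpolation=cv2.INTER_CUBIC)
cv2.imwrite('pics/s3.png',a)
E
```

```text
time: 10.28
eef_pos: [0.5027, -0.1652, 0.2048]
ee_rot: [[-0.4, 0.916, -0.0], [0.916, 0.4, 0.0], [0.0, -0.0, -1.0]]
force: [0.5, -0.7, -0.0]
grip_width: 0.006
grasp_force: 0.0
time: 10.78
eef_pos: [0.5022, -0.1632, 0.1591]
ee_rot: [[-0.399, 0.917, -0.002], [0.917, 0.399, 0.001], [0.002, -0.001, -1.0]]
force: [-0.6, -0.3, 0.1]
grip_width: 0.008
grasp_force: 0.0
units to go [ 0.7797 -0.0191  0.0059] turn -0.00011812835496698426 at [ 0.5022 -0.1632  0.1591] force [-0.6137 -0.2597  0.0786] joints [-0.5291  0.0083  1.9065  0.0001  1.2293 -0.9394]
```

View pics/s3.png

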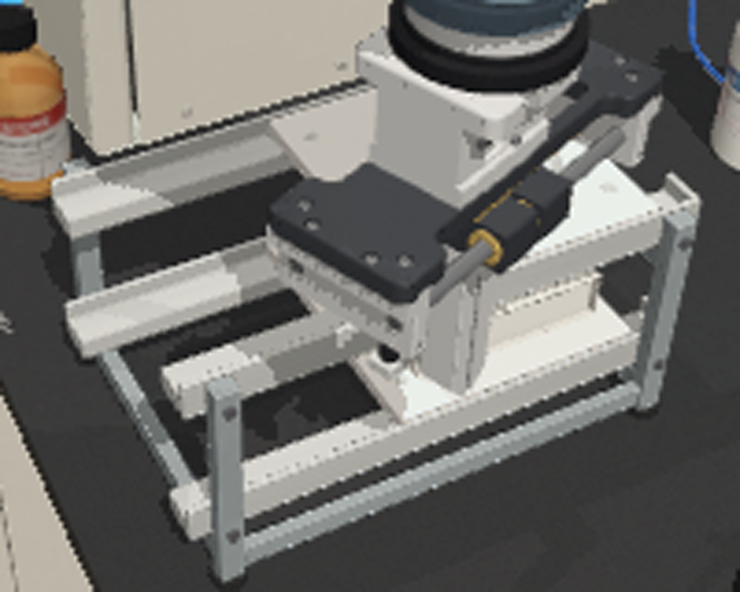

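The fingertips are at (460,385), outside the keeper, and the pin head shows at (390,350), ahead of them. The keeper swing starts here.

```bash
python3 -m handwheel '[[0.2,0,0,0,0],[0.2,0,0,0,0],[0.2,0,0,0,0],[0.18,0,0,0,0],[0,0,0,0,0]]'
python3 -m handwheel '[[0.185,-0.037,0,0.0139,0],[0.185,-0.037,0,0.0139,0],[0.185,-0.037,0,0.0139,0],[0.185,-0.037,0,0.0139,0],[0.185,-0.037,0,0.0139,0],[0,0,0,0,0]]'
python3 -c "from swing import *;go(.06,.013,.159)"
```

```text
time: 11.25
eef_pos: [0.495, -0.1457, 0.1608]
ee_rot: [[-0.398, 0.917, 0.0], [0.917, 0.398, -0.0], [-0.0, 0.0, -1.0]]
force: [0.6, -0.4, -0.5]
grip_width: 0.004
grasp_force: 0.0
time: 11.75
eef_pos: [0.4852, -0.1248, 0.1606]
ee_rot: [[0.029, 1.0, 0.0], [1.0, -0.029, -0.0], [-0.0, 0.0, -1.0]]
force: [1.6, -0.0, 0.5]
grip_width: 0.003
grasp_force: 0.0
units to go [ 0.0703 -0.0645  0.0643] turn 5.816774716250626e-05 at [ 0.4852 -0.1248  0.1606] force [ 1.569  -0.0359  0.4564] joints [-0.4783 -0.0624  1.9727 -0.0001  1.2311 -0.4496]
```

```bash
python3 -m handwheel '[[0.22,-0.07,0.03,0.0139,0],[0.22,-0.07,0.03,0.0139,0],[0.185,-0.037,0,0.0139,0],[0.185,-0.037,0,0.0139,0],[0.185,-0.037,0,0.0139,0],[0.185,-0.037,0,0.0139,0],[0,0,0,0,0]]'
python3 - <<'E'
from swing import *
go(.584,.013,.159)
import cv2
cv2.imwrite('pics/s4.png',np.hstack([cv2.resize(read_camera('scene')[195:315,280:400,::-1],None,fx=3.3,fy=3.3),cv2.resize(read_camera('top')[170:290,250:370,::-1],None,fx=3.3,fy=3.3)]))
E
```

```text
time: 12.33
eef_pos: [0.4855, -0.0951, 0.1592]
ee_rot: [[0.523, 0.852, 0.001], [0.852, -0.523, -0.0], [0.0, 0.001, -1.0]]
force: [-0.2, 0.3, -0.1]
grip_width: 0.005
grasp_force: 0.0
units to go [ 0.0041 -0.0247  0.008 ] turn 0.00039729785825013406 at [ 0.4855 -0.0951  0.1592] force [-0.2416  0.2754 -0.0723] joints [-0.4231 -0.0768  1.989   0.0001  1.2287  0.1273]
```

View pics/s4.png

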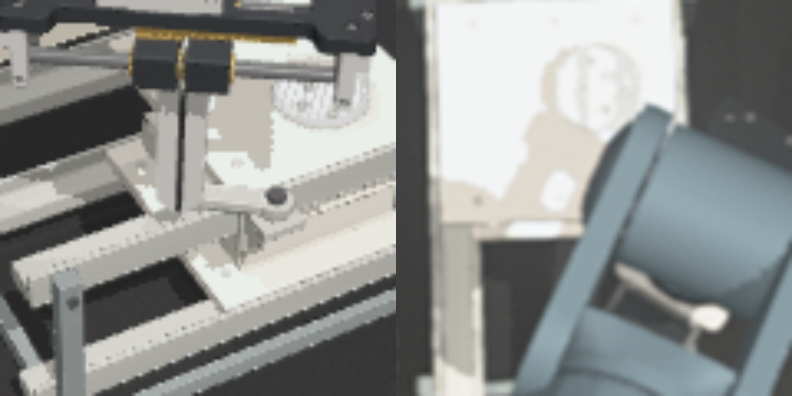

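The keeper now runs from its pivot at (275,195) inward to the fingers at (195,200), so it is following. I'll continue.

```bash
python3 -m handwheel '[[0.185,-0.05,0,0.0139,0],[0.185,-0.05,0,0.0139,0],[0.185,-0.037,0,0.0139,0],[0.185,-0.037,0,0.0139,0],[0.185,-0.037,0,0.0139,0],[0.185,-0.037,0,0.0139,0],[0,0,0,0,0]]'
python3 -c "from swing import *;go(1.108,.013,.159)"
python3 -m handwheel '[[0.185,-0.05,0,0.0139,0],[0.185,-0.05,0,0.0139,0],[0.185,-0.037,0,0.0139,0],[0.15,-0.037,0,0.0139,0],[0.1,-0.03,0,0.0139,0],[0,0,0,0,0]]'
python3 -c "from swing import *;go(1.57,.013,.159)"
```

```text
time: 13.02
eef_pos: [0.5001, -0.0714, 0.1589]
ee_rot: [[0.879, 0.476, -0.0], [0.476, -0.879, 0.0], [0.0, -0.0, -1.0]]
force: [-0.7, -0.7, -0.6]
grip_width: 0.005
grasp_force: 0.0
units to go [ 0.0207 -0.0091 -0.0039] turn 0.00041762198464382217 at [ 0.5001 -0.0714  0.1589] force [-0.7382 -0.706  -0.6097] joints [-0.3667 -0.0496  1.9638  0.0001  1.2275  0.7076]
time: 13.52
eef_pos: [0.517, -0.0601, 0.1588]
ee_rot: [[0.998, 0.061, -0.0], [0.061, -0.998, 0.0], [-0.0, -0.0, -1.0]]
force: [0.4, 0.2, 0.4]
grip_width: 0.003
grasp_force: 0.1
units to go [ 0.216  -0.0333 -0.0071] turn 0.004608764746476209 at [ 0.517  -0.0601  0.1588] force [0.4435 0.2289 0.3969] joints [-0.3339 -0.0114  1.9267  0.0002  1.2267  1.1761]
```

Now I'll push gently on to the stop.

```bash
python3 -m handwheel '[[0.07,0,0,0,0],[0.07,0,0,0,0],[0.07,0,0,0,0],[0,0,0,0,0]]'
python3 -m handwheel '[[0.05,0,0,0,0],[0.05,0,0,0,0],[0,0,0,0,0]]'
```

```text
time: 13.85
eef_pos: [0.5196, -0.0597, 0.1584]
ee_rot: [[0.998, 0.062, -0.008], [0.062, -0.998, 0.0], [-0.008, -0.001, -1.0]]
force: [-12.0, -0.1, 5.5]
grip_width: 0.006
grasp_force: 5.2
time: 14.1
eef_pos: [0.5202, -0.0596, 0.1583]
ee_rot: [[0.998, 0.062, -0.013], [0.062, -0.998, 0.0], [-0.013, -0.001, -1.0]]
force: [-18.5, -1.2, 8.7]
grip_width: 0.005
grasp_force: 8.8
```

The keeper is against its stop. I'll back off, rise and retreat for a final look.

```bash
python3 -m handwheel '[[-0.4,0,0,0,0],[-0.6,0,0,0,0],[0,0,-0.7,0,0],[0,0,-0.9,0,0],[0,0,-0.9,0,0],[-0.8,-0.5,-0.5,0,0],[-0.8,-0.8,0,0,0],[-0.5,-0.8,0,0,0]]'
python3 -m handwheel '[[0,-0.9,0,0,0],[0,-0.9,0,0,0],[0,-0.9,0,0,0],[0,-0.9,0,0,0],[0,0,0,0,0],[0,0,0,0,0]]'
python3 - <<'E'
from h import *
import cv2
b=read_camera('scene')[:,:,::-1];cv2.imwrite('pics/s5.png',cv2.resize(b[170:430,215:475],None,fx=2.3,fy=2.3,interpolation=cv2.INTER_CUBIC))
E
```

```text
time: 14.77
eef_pos: [0.444, -0.0117, 0.2352]
ee_rot: [[0.998, 0.059, 0.003], [0.059, -0.998, -0.001], [0.003, 0.001, -1.0]]
force: [0.4, 0.1, -0.3]
grip_width: 0.004
grasp_force: 0.0
time: 15.27
eef_pos: [0.4391, 0.0785, 0.2341]
ee_rot: [[0.998, 0.062, 0.001], [0.062, -0.998, -0.0], [0.001, 0.0, -1.0]]
force: [1.0, -0.7, 0.5]
grip_width: 0.006
grasp_force: 0.0
```

View pics/s5.png

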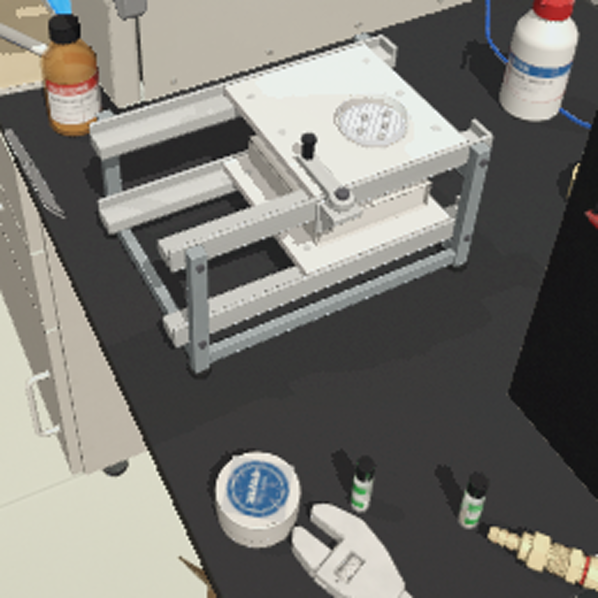

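The keeper now lies across the board, with its pin at (309,145) and pivot at (342,197). The dish stands upright on the board at (370,122), and the bystanders have not moved.

```bash
python3 -c "from bench import *;print(job_done())"
```

```text
the job is handed in; nothing more can be done
None
```

The job is handed in: the board was pushed home into its notches and the keeper swung in to its stop, with the dish upright on the board and the bystanders unmoved in the last picture; no verdict was returned.

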